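Set the waffle batch counter to 7 and lock it

ROBOT

A 6-joint arm with a two-finger parallel gripper is mounted at the origin on a cart in front of the work surface, level with it; the furniture and walls round the work are solid. World frame = base frame: x ahead of the robot, y to its left, z up, the work surface at z = 0. Lengths are in m, angles in rad, forces in N, time in s.
With the tool pointing down it reaches from about 0.325 to 0.775 m from the base axis. Payload 9.3 kg.
Tool frame: the origin (TCP) lies on the centre line of the jaws, within the pads' length; the fingertips stand 17 mm ahead of it and the grasp point (between the pads) lies 2 mm behind it; z points along the fingers, y is the line along which they close (so a half turn about z gives the same grasp; the last joint's range is limited). The gripper opens to 85 mm and grips with 20 to 120 N. Pads are 22 mm wide; open, the fingers measure 114 mm over their backs; the gripper's body (76 mm by 85 mm) begins 54 mm behind the grasp point. The pads swing forward as they close: fully open they stand 13 mm farther back than shut.
Start: joints at [-1.316, 0.259, 0.021, 1.334, 0, 1.418], TCP at [0.218, -0.505, 0.217] pointing down, gripper open.
Joint ranges: [-3.04, 3.04], [-0.91, 1.82], [-1.04, 1.36], [-1.92, 1.95], [-1.52, 1.45], [-3.14, 3.14]. Speed limits (rad/s): [2.22, 2.22, 2.79, 3.14, 3.14, 3.14].

INTERFACE

Orientations are given as a rotation vector (axis times angle).
In Python, from plant import arm, get_image, calibration gives the robot as it stands.
- The arm moves only by the shell command python3 -m creep 'ROWS' [FORCE]. ROWS is JSON, a list of rows, each an object of numbers: "tx", "ty", "tz": the shift along the tool's x, y, z in m; "turn": the turn about the tool's z in degrees; "claw": the finger opening in m, from 0 to 0.0854. A call has 1 to 5 rows; each row shifts and turns the commanded pose from where the row before left it, along the tool's axes as they then stand; what a row does not reach is not made up. A row lasts 1/10 s, in which the tool goes at most 50 mm and 8.59 degrees, less where a joint would pass 70% of its speed; a pose out of reach is approached as far as the arm can. A call is refused whole if a number of a shift passes 0.05 or a number of a turn 8.59, either way. A call with a gripper value outside its range is refused whole. The fingers move at their own pace and stop on an object; FORCE is the grip in N (left out, the last holds). Time passes only in rows, so rows that do not move let the fingers close. It gives the time, the measured TCP pose, the force, the opening and the grip force at its end, in the units of the state.
- arm.observe(): the state, without advancing time (a new reading comes with each control period).
- get_image(name): name is "side" or "top" or "wrist"; returns (picture, depth): 420x560x3 uint8, blue, green, red; 420x560 float32, m along the optical axis (not along the pixel's ray), 0 where there is no reading.
- calibration(name): a dict with "fx", "fy", "cx", "cy" (pixels), "world_to_cam" (4x4, takes a point from world to camera coordinates); the wrist camera has in their place "T_tool_cam" (4x4, takes a point from camera to tool coordinates, whose origin is the TCP and whose axes are the flange's). Camera axes: x right, y down, z forward; pixel columns grow to the right and rows downward; lengths in m; the calibration is good to about 2 mm. A picture is of the moment at which its call begins: read the wrist's pose just before it. calibration takes no time and is no camera call.
- arm.close_job(): hands the job in; it is judged then, once.
The state is a dict: "t": time; "joints": joint angles; "joint_velocities": joint speeds; "joint_torque": joint torques, N m; "position": TCP position; "ee_rot": TCP orientation; "force": force on the tool from outside, world axes, zero at the start; "moment": the same for the moment, N m; "opening": finger opening in m; "finger_force": force on a finger pad.
Only numpy, scipy, OpenCV 4.12 (cv2) and the standard library are available. Lean on these libraries where they do the work, as an engineer would, in place of code of your own. Each camera call takes 0.05 s, during which the arm holds its last target. There are 200 camera calls.

TASK

Set the batch counter on the cooktop to 7: with light fingertip pressure on its black tyre, roll the drum until the 7 stands centred in the little window, then push the red lock key gently all the way down so that the number stays, and let go. Leave the mug, the shakers, the lemon and the plate where they are.

Things in the scene. Friction and masses are not known exactly. Their poses are not given: they have to be found in the camera images.
- counter: grey batch counter, 104 x 134 x 124 mm, fixed. Origin: centre of its underside; z up, y along the drum's axle to the left, x away from the window's side. Along y: hood with the window (+22 to +60 mm, 100 mm high), black tyre (-20 to +20 mm), lock key housing (-62 to -25 mm, 92 mm high; collar about the key 104 mm). Push nothing on it with over 25 N
- cradle: sprung carriage of the whole drum (tyre, number wheel); origin on the axle, 64 mm above the underside. Gives straight down about 1 mm per 4 N, 6 mm at most. Robot force on the drum must stay under 20 N. The drum turns stiffly (3 N along the rim) and stays where it is left: a fingertip needs about 3 to 8 N of downward pressure to drive it, with less it slips
- tyre_top (a point): nominal top of the tyre, fixed to the counter, 108 mm over its underside. Tyre: 88 mm diameter, 40 mm wide, smooth rubber, mounted 5 mm off centre, so its real top is up to 5 mm above or below this point and changes as it turns: go by the felt force. Closed fingertips dragged along the counter's x across the top roll it as a rack rolls a pinion, 39 to 49 mm per radian
- drum (a joint): drum angle, rad, no stops. Number n is centred in the window at n x 0.6283 (numbers 0 to 9; whole turns of 6.283 may be added or taken away), so 7 is at 4.398 or -1.885. It grows, and the numbers go up, when the tyre's top moves along the counter's +x (away from the window's side)
- window (a point): centre of the small steel-framed window, 22 x 24 mm, in the hood, facing -x and up at 45 degrees; red marks at both sides of it. Black numerals 13 mm tall on a white wheel
- lock_key (a joint): lock key's travel straight down, m: 0 up, 0.010 fully home, a firm stop; stays where it is left. About 3 N of friction. Its tongue goes home only with a number well centred (within about 0.12 rad), pulls it true and locks the drum; 8 N seats it if centred, up to 15 N if not quite; otherwise it sticks halfway. Can be drawn up again by its head
- key_top (a point): centre of the top of the lock key's red round head (20 mm diameter, 9 mm thick, cushioned on its yellow stem: it gives 1 mm per 4 N); 124 mm above the underside when up, 114 mm when home, at x = 0, y = -46 mm of the counter
- mug: green and white mug, 86 x 120 x 88 mm, left of the counter; origin at the centre of its underside; not to be disturbed
- salt_shaker: white shaker, 42 mm diameter, 88 mm tall, right of the counter; origin at the centre of its underside; not to be disturbed
- pepper_shaker: dark brown shaker with a white top, 42 mm diameter, 88 mm tall; origin at the centre of its underside; not to be disturbed
- lemon: yellow lemon, 71 x 53 x 51 mm, on the worktop to the left; not to be disturbed
- side_plate: white side plate, 204 mm diameter, 22 mm high, on the right; origin at the centre of its underside; not to be disturbed

How it is judged:
By the outcome, as a careful person would: the job done as asked, in the order asked, and still so for the second after the job is handed in, with the robot touching nothing.
It also fails if it takes over 72 s, if anything falls off the work surface, if the arm or the gripper's body presses on something with over 40 N, if the wrist force passes 120 N, or if a joint passes its speed limit or range.

## Working session

There is one attempt and no reset: what is moved stays moved. The work goes in short steps, Python scripts to look and compute and a shell command to move; the robot and the scene stay as the last step left them, time stands still between calls to the robot, and variables do not carry over. Pictures are saved under pics/ and viewed, at most 10 in all, crops included, and the job is handed in when it is done.

```bash
mkdir -p pics; ls
python3 - <<'E'
from plant import arm,get_image,calibration
import cv2,numpy as np
s=arm.observe();print({k:np.round(v,3).tolist() for k,v in s.items()})
for n in("top","side"):
    p,d=get_image(n);cv2.imwrite(f"pics/{n}0.png",p);np.save(f"pics/{n}0.npy",d)
    c=calibration(n);print(n,c["fx"],c["cx"],c["cy"],np.round(np.linalg.inv(c["world_to_cam"]),3).tolist())
print(np.round(calibration("wrist")["T_tool_cam"],3).tolist())
E
```

```text
pics
{'t': 0.0, 'joints': [-1.316, 0.259, 0.021, 1.334, -0.0, 1.418], 'joint_velocities': [0.0, 0.0, -0.0, 0.001, 0.001, -0.001], 'joint_torque': [-0.001, -55.564, 34.453, 0.014, -0.0, 0.0], 'position': [0.218, -0.505, 0.216], 'ee_rot': [-3.075, -0.636, 0.0], 'force': [0.525, 0.325, 0.307], 'moment': [-0.007, -0.002, -0.022], 'finger_force': 0.0, 'opening': 0.086}
top 510.13586319961456 282.702212489442 209.95388321509793 [[0.02, -0.992, 0.122, 0.303], [-1.0, -0.022, -0.013, -0.004], [0.015, -0.121, -0.993, 1.555], [0.0, 0.0, 0.0, 1.0]]
side 383.0495011857213 283.30409076705445 205.66155211551 [[0.973, -0.098, 0.207, 0.247], [-0.229, -0.475, 0.85, -1.043], [0.015, -0.875, -0.485, 0.676], [0.0, 0.0, 0.0, 1.0]]
[[-0.0, -0.952, -0.306, 0.077], [1.0, 0.0, -0.001, 0.001], [0.001, -0.306, 0.952, -0.156], [0.0, 0.0, 0.0, 1.0]]
```

View pics/top0.png

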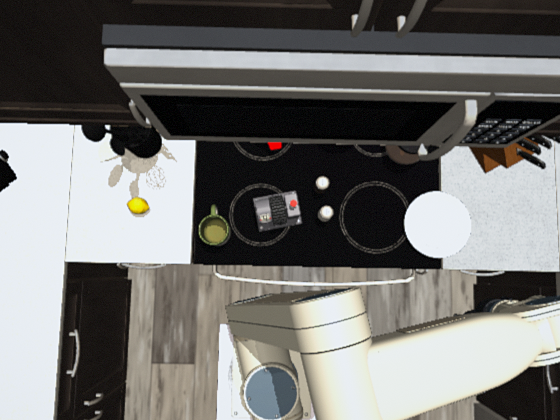

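View pics/side0.png

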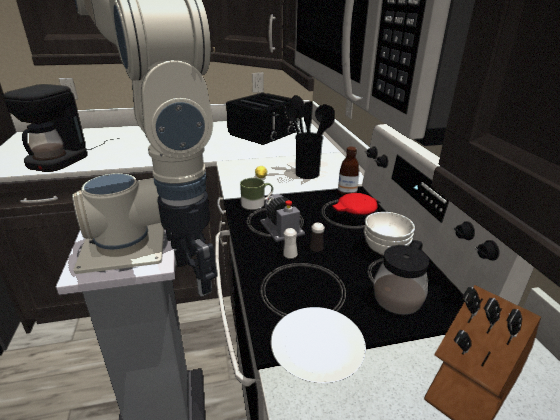

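The top view shows the counter at about (277,210), with its red key at (294,204). The hood and window are on the left, at (264,216), and the shakers are at (322,183) and (325,213). The side view agrees with this.

```bash
cat > h.py <<'E'
import numpy as np,cv2
from plant import arm,get_image,calibration
def ray(c,u,v,T):
    d=T[:3,:3]@np.array([(u-c["cx"])/c["fx"],(v-c["cy"])/c["fy"],1]);return T[:3,3],d
def plane(c,u,v,T,z):
    o,d=ray(c,u,v,T);return o+d*(z-o[2])/d[2]
def cloud(c,dep,T):
    v,u=np.mgrid[:420,:560];P=np.stack([(u-c["cx"])/c["fx"]*dep,(v-c["cy"])/c["fy"]*dep,dep],-1)
    return P@T[:3,:3].T+T[:3,3]
E
python3 - <<'E'
from h import *
p=cv2.imread("pics/top0.png");d=np.load("pics/top0.npy");c=calibration("top");T=np.linalg.inv(c["world_to_cam"])
P=cloud(c,d,T);b,g,r=[p[...,i].astype(int) for i in range(3)]
m=(r>150)&(g<90)&(b<90);m[:170]=0
v,u=np.nonzero(m);print("key",u.mean(),v.mean(),len(u),plane(c,u.mean(),v.mean(),T,.124),P[m].mean(0))
z=P[...,2]
m=(z>.03)&(z<.14);m[:165]=0;m[250:]=0;m[:,:195]=0;m[:,345:]=0
n,l,st,ce=cv2.connectedComponentsWithStats(m.astype(np.uint8))
for i in range(1,n):
    if st[i,4]>40:
        q=P[l==i];print(st[i],q.min(0).round(3),q.max(0).round(3),q.mean(0).round(3),[np.round(k,3) for k in cv2.minAreaRect(q[:,:2].astype(np.float32))])
cv2.imwrite("pics/crop.png",cv2.resize(p[160:250,190:340],None,fx=5,fy=5,interpolation=2))
E
```

```text
key 291.9259259259259 203.8148148148148 27 [ 0.49663727 -0.04815699  0.124     ] [ 0.49692073 -0.04819132  0.12166412]
[315 176  14  15 154] [ 0.551 -0.155  0.032] [ 0.588 -0.119  0.093] [ 0.567 -0.135  0.077] [array([ 0.568, -0.136]), array([0.036, 0.036]), np.float64(64.276)]
[ 255  193   45   33 1072] [ 0.441 -0.07   0.031] [0.533 0.058 0.133] [ 0.486 -0.007  0.095] [array([ 0.487, -0.007]), array([0.087, 0.124]), np.float64(12.025)]
[198 204  32  41 328] [0.381 0.135 0.03 ] [0.5   0.22  0.098] [0.436 0.181 0.071] [array([0.434, 0.171]), array([0.085, 0.109]), np.float64(62.833)]
[319 206  14  13 143] [ 0.466 -0.167  0.033] [ 0.499 -0.131  0.093] [ 0.481 -0.148  0.08 ] [array([ 0.482, -0.149]), array([0.033, 0.036]), np.float64(0.837)]
```

View pics/crop.png

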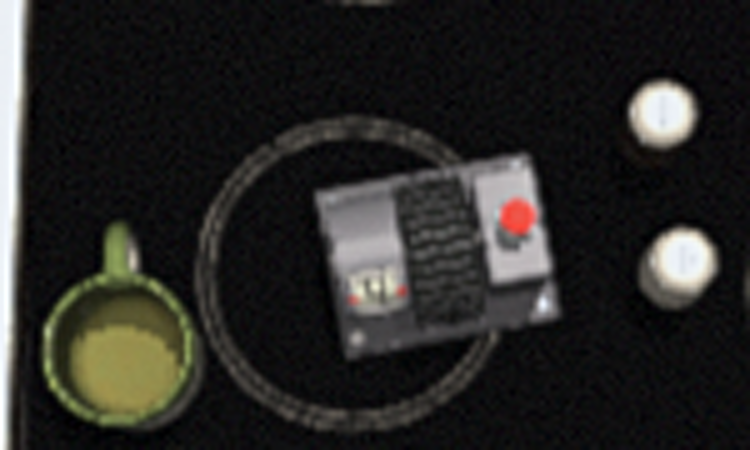

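```bash
R='[{"turn":-8.4,"claw":0},{"turn":-8.4},{"turn":-8.4},{"turn":-8.4},{"turn":-8.4}]'
python3 -m creep '[{"turn":-8.4,"claw":0},{"turn":-8.4},{"turn":-8.4},{"turn":-8.4},{"turn":-8.4}]' 20
python3 -m creep '[{"turn":-8.4},{"turn":-8.4},{"turn":-8.4},{"turn":-8.4},{"turn":-8.4}]'
python3 -m creep '[{"turn":-8.4},{"turn":-8.4},{"turn":-8.4},{"turn":-8.4},{"turn":-8.4}]'
python3 -m creep '[{"turn":-8.4},{"turn":-8.4},{"turn":-8.4},{"turn":-8.4},{"turn":-8.4}]'
```

```text
validation failed for argument at $[0]...
validation failed for argument at $[0]...
validation failed for argument at $[0]...
validation failed for argument at $[0]...
```

```bash
python3 -m creep '[{"tx":0,"ty":0,"tz":0,"turn":-8.4,"claw":0},{"tx":0,"ty":0,"tz":0,"turn":-8.4,"claw":0},{"tx":0,"ty":0,"tz":0,"turn":-8.4,"claw":0},{"tx":0,"ty":0,"tz":0,"turn":-8.4,"claw":0},{"tx":0,"ty":0,"tz":0,"turn":-8.4,"claw":0}]' 20; python3 -m creep --help | head -20
```

```text
t: 0.6
position: [0.2181, -0.5047, 0.2165]
ee_rot: [-2.638, -1.704, -0.0]
force: [-0.1, 0.3, 0.8]
opening: 0.0125
finger_force: 0.0invalid input: not JSON, or not a number
```

```bash
python3 -m creep '[{"tx":0,"ty":0,"tz":0,"turn":-8.4,"claw":0},{"tx":0,"ty":0,"tz":0,"turn":-8.4,"claw":0},{"tx":0,"ty":0,"tz":0,"turn":-8.4,"claw":0},{"tx":0,"ty":0,"tz":0,"turn":-8.4,"claw":0},{"tx":0,"ty":0,"tz":0,"turn":-8.4,"claw":0}]'
python3 -m creep '[{"tx":0,"ty":0,"tz":0,"turn":-8.4,"claw":0},{"tx":0,"ty":0,"tz":0,"turn":-8.4,"claw":0},{"tx":0,"ty":0,"tz":0,"turn":-8.4,"claw":0},{"tx":0,"ty":0,"tz":0,"turn":-8.4,"claw":0},{"tx":0,"ty":0,"tz":0,"turn":-8.4,"claw":0}]'
python3 -m creep '[{"tx":0,"ty":0,"tz":0,"turn":-8.4,"claw":0},{"tx":0,"ty":0,"tz":0,"turn":-8.4,"claw":0},{"tx":0,"ty":0,"tz":0,"turn":-8.4,"claw":0},{"tx":0,"ty":0,"tz":0,"turn":-8.4,"claw":0},{"tx":0,"ty":0,"tz":0,"turn":-8.4,"claw":0}]'
python3 -m creep '[{"tx":-0.03,"ty":0.036,"tz":0,"turn":0,"claw":0},{"tx":-0.03,"ty":0.036,"tz":0,"turn":0,"claw":0},{"tx":-0.03,"ty":0.036,"tz":0,"turn":0,"claw":0},{"tx":-0.03,"ty":0.036,"tz":0,"turn":0,"claw":0},{"tx":-0.03,"ty":0.036,"tz":0,"turn":0,"claw":0}]'
```

```text
t: 1.1
position: [0.2181, -0.5047, 0.2165]
ee_rot: [-1.853, -2.536, -0.001]
force: [-0.4, -0.3, -0.6]
opening: -0.0002
finger_force: 0.0
t: 1.6
position: [0.2181, -0.5047, 0.2165]
ee_rot: [-0.821, -3.032, -0.001]
force: [0.4, -0.5, -0.1]
opening: 0.0001
finger_force: 0.0
t: 2.1
position: [0.2181, -0.5047, 0.2165]
ee_rot: [0.32, -3.125, -0.001]
force: [0.4, 0.7, -0.4]
opening: -0.0002
finger_force: 0.0
t: 2.6
position: [0.3301, -0.2971, 0.2167]
ee_rot: [0.31, -3.126, -0.0]
force: [1.3, 0.4, -0.1]
opening: -0.0002
finger_force: 0.0
```

```bash
python3 -m creep '[{"tx":-0.03,"ty":0.036,"tz":0,"turn":0,"claw":0},{"tx":-0.03,"ty":0.036,"tz":0,"turn":0,"claw":0},{"tx":-0.03,"ty":0.036,"tz":0,"turn":0,"claw":0},{"tx":-0.03,"ty":0.036,"tz":0,"turn":0,"claw":0},{"tx":-0.03,"ty":0.036,"tz":0,"turn":0,"claw":0}]'
python3 -m creep '[{"tx":-0.031,"ty":0.038,"tz":0,"turn":0,"claw":0},{"tx":-0.031,"ty":0.038,"tz":0,"turn":0,"claw":0},{"tx":0,"ty":0,"tz":0,"turn":0,"claw":0}]'
python3 - <<'E'
from h import *
s=arm.observe();p,d=get_image("wrist");cv2.imwrite("pics/w0.png",p);np.save("pics/w0.npy",d)
from scipy.spatial.transform import Rotation as R
M=np.eye(4);M[:3,:3]=R.from_rotvec(s["ee_rot"]).as_matrix();M[:3,3]=s["position"]
c=calibration("wrist");T=M@c["T_tool_cam"];np.save("pics/T0.npy",T);print(s["position"],c["fx"])
b,g,r=[p[...,i].astype(int) for i in range(3)];m=((r>130)&(g<80)&(b<80)).astype(np.uint8)
n,l,st,ce=cv2.connectedComponentsWithStats(m)
P=cloud(c,d,T)
for i in range(1,n):
    if st[i,4]>20:print(st[i],ce[i],P[l==i].mean(0).round(4),plane(c,*ce[i],T,.124).round(4))
q=P[(P[...,2]>.085)&(P[...,2]<.135)&(np.abs(P[...,0]-.487)<.09)&(np.abs(P[...,1])<.09)]
print(cv2.minAreaRect(q[:,:2].astype(np.float32)))
E
```

```text
t: 3.1
position: [0.4417, -0.0909, 0.2169]
ee_rot: [-0.311, 3.126, -0.0]
force: [2.0, -1.3, 0.5]
opening: -0.0002
finger_force: 0.0
t: 3.4
position: [0.4885, -0.0015, 0.2163]
ee_rot: [0.32, -3.125, -0.002]
force: [0.8, -0.2, -0.3]
opening: 0.0004
finger_force: 0.0
[ 0.48854825 -0.0014503   0.21632031] 353.5019069072505
[195 196  27  24 224] [206.83928571 209.27232143] [ 0.5027 -0.0544  0.1177] [ 0.5003 -0.0532  0.124 ]
[270 370  17  22 274] [277.51824818 382.08394161] [0.6932 0.0399 0.0731] [0.6456 0.0301 0.124 ]
((0.48645076155662537, -0.009175114333629608), (0.07809195667505264, 0.12224696576595306), 11.684693336486816)
```

View pics/w0.png

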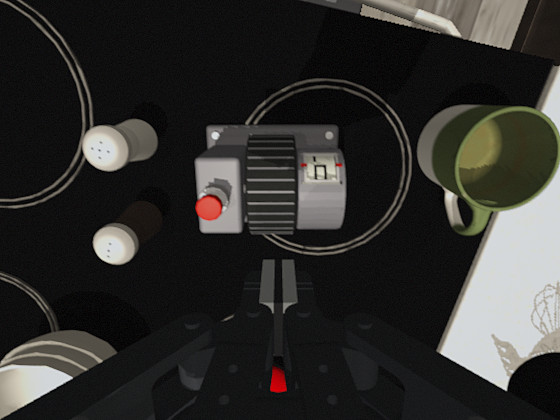

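Run:
```python
import cv2
p=cv2.imread("pics/w0.png");c=cv2.rotate(p[135:205,285:355],1);cv2.imwrite("pics/c0.png",cv2.resize(c,None,fx=7,fy=7,interpolation=2))
```

```text
(no output)
```

View pics/c0.png

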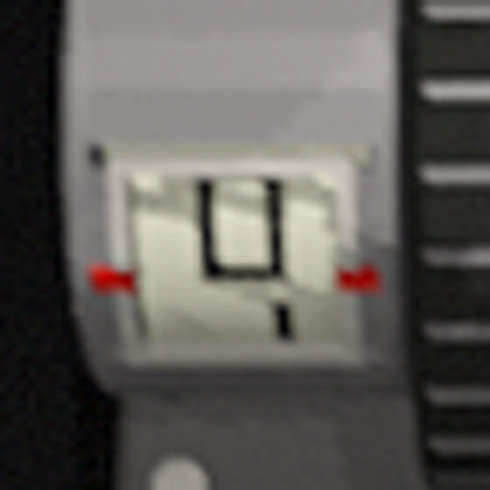

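The window shows a 4, nearly centred between the red marks, so the drum has to go up by three numbers, about +1.88 rad. I'll go down onto the tyre from its −x side.

```bash
python3 -m creep '[{"tx":0.008,"ty":-0.002,"tz":0.03,"turn":0,"claw":0},{"tx":0.008,"ty":-0.002,"tz":0.03,"turn":0,"claw":0},{"tx":0,"ty":0,"tz":0.02,"turn":0,"claw":0},{"tx":0,"ty":0,"tz":0.004,"turn":0,"claw":0},{"tx":0,"ty":0,"tz":0,"turn":0,"claw":0}]'
python3 -m creep '[{"tx":0,"ty":0,"tz":0.001,"turn":0,"claw":0},{"tx":0,"ty":0,"tz":0,"turn":0,"claw":0}]' | grep -E 'pos|force'
python3 -m creep '[{"tx":0,"ty":0,"tz":0.001,"turn":0,"claw":0},{"tx":0,"ty":0,"tz":0,"turn":0,"claw":0}]'| grep -E 'pos|force'
```

```text
t: 3.95
position: [0.4718, -0.014, 0.1328]
ee_rot: [0.309, -3.125, -0.0]
force: [0.4, 0.6, 0.7]
opening: -0.0004
finger_force: 0.0
position: [0.4728, -0.0135, 0.1328]
force: [0.1, 0.7, 0.0]
finger_force: 0.0
position: [0.4724, -0.0132, 0.1312]
force: [-0.3, 0.2, 0.9]
finger_force: 0.0
```

```bash
python3 -m creep '[{"tx":0,"ty":0.003,"tz":0.001,"turn":0,"claw":0},{"tx":0,"ty":0,"tz":0,"turn":0,"claw":0}]' | grep -E 'pos|force'
python3 -m creep '[{"tx":0,"ty":0,"tz":0.001,"turn":0,"claw":0},{"tx":0,"ty":0,"tz":0,"turn":0,"claw":0}]'| grep -E 'pos|force'
python3 -m creep '[{"tx":0,"ty":0,"tz":0.001,"turn":0,"claw":0},{"tx":0,"ty":0,"tz":0,"turn":0,"claw":0}]'| grep -E 'pos|force'
python3 - <<'E'
from h import *
p,d=get_image("wrist");cv2.imwrite("pics/w1.png",p)
E
```

```text
position: [0.4715, -0.0099, 0.1298]
force: [0.1, -0.2, 0.1]
finger_force: 0.0
position: [0.4716, -0.0102, 0.1288]
force: [-0.7, 0.0, 0.1]
finger_force: 0.0
position: [0.4716, -0.0103, 0.1277]
force: [0.4, -0.3, -0.1]
finger_force: 0.0
```

View pics/w1.png

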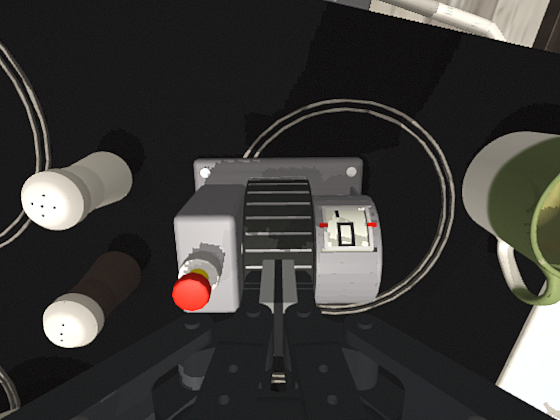

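```bash
python3 - <<'E'
import cv2
p=cv2.imread("pics/w1.png");c=cv2.rotate(p[190:270,310:390],1);cv2.imwrite("pics/c1.png",cv2.resize(c,None,fx=7,fy=7,interpolation=2))
E
python3 -m creep '[{"tx":0,"ty":0,"tz":0.001,"turn":0,"claw":0},{"tx":0,"ty":0,"tz":0,"turn":0,"claw":0}]' | grep -E 'pos|force'
python3 -m creep '[{"tx":0,"ty":0,"tz":0.001,"turn":0,"claw":0},{"tx":0,"ty":0,"tz":0,"turn":0,"claw":0}]'| grep -E 'pos|force'
python3 -m creep '[{"tx":0,"ty":0,"tz":0.001,"turn":0,"claw":0},{"tx":0,"ty":0,"tz":0,"turn":0,"claw":0}]'| grep -E 'pos|force'
```

```text
position: [0.4716, -0.0103, 0.1268]
force: [0.1, 0.1, 0.0]
finger_force: 0.0
position: [0.4715, -0.0102, 0.1257]
force: [-0.1, -0.6, 0.3]
finger_force: 0.0
position: [0.4715, -0.0102, 0.1247]
force: [0.5, 0.4, 0.4]
finger_force: 0.0
```

View pics/c1.png

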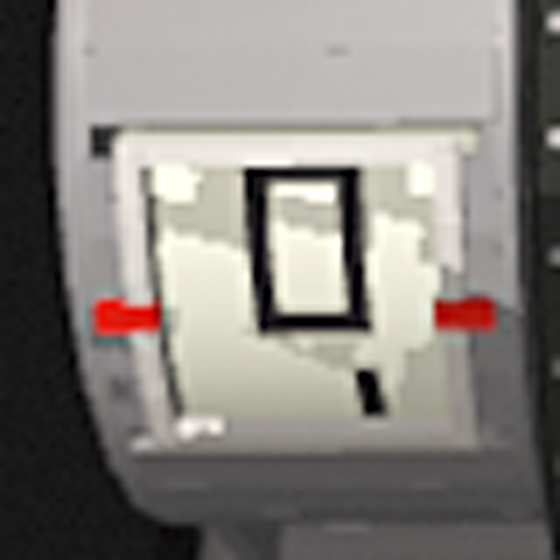

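The closer view changes that reading. The digit is a complete 0 with the tip of a 1 below it, just past centre, so the drum stands at about +0.2 rad. The short way to 7 is backwards to −1.885, dragging along counter −x (tool +x). I'll move over to start from the far side.

```bash
python3 -m creep '[{"tx":0,"ty":0,"tz":-0.006,"turn":0,"claw":0},{"tx":-0.016,"ty":0,"tz":0,"turn":0,"claw":0},{"tx":-0.015,"ty":0,"tz":0,"turn":0,"claw":0},{"tx":0,"ty":0,"tz":0.006,"turn":0,"claw":0},{"tx":0,"ty":0,"tz":0,"turn":0,"claw":0}]' | grep -E 'pos|force'
python3 -m creep '[{"tx":0,"ty":0,"tz":0.001,"turn":0,"claw":0},{"tx":0,"ty":0,"tz":0,"turn":0,"claw":0}]'| grep -E 'pos|force'
python3 -m creep '[{"tx":0,"ty":0,"tz":0.001,"turn":0,"claw":0},{"tx":0,"ty":0,"tz":0,"turn":0,"claw":0}]'| grep -E 'pos|force'
```

```text
position: [0.5013, -0.004, 0.1241]
force: [0.8, -0.5, -0.1]
finger_force: 0.0
position: [0.5014, -0.0042, 0.1239]
force: [-0.2, 0.3, 0.3]
finger_force: 0.0
position: [0.5018, -0.0042, 0.123]
force: [-0.0, 0.5, -0.3]
finger_force: 0.0
```

```bash
python3 -m creep '[{"tx":0,"ty":0,"tz":0.001,"turn":0,"claw":0},{"tx":0,"ty":0,"tz":0,"turn":0,"claw":0}]'| grep -E 'pos|force'
python3 -m creep '[{"tx":0,"ty":0,"tz":0.001,"turn":0,"claw":0},{"tx":0,"ty":0,"tz":0,"turn":0,"claw":0}]'| grep -E 'pos|force'
python3 -m creep '[{"tx":0,"ty":0,"tz":0.0005,"turn":0,"claw":0},{"tx":0,"ty":0,"tz":0,"turn":0,"claw":0}]'| grep -E 'pos|force'
```

```text
position: [0.5019, -0.0042, 0.1218]
force: [-0.3, 0.6, 0.4]
finger_force: 0.0
position: [0.502, -0.0041, 0.1208]
force: [0.1, 0.6, 0.7]
finger_force: 0.0
position: [0.502, -0.0041, 0.1203]
force: [0.3, 0.1, 1.1]
finger_force: 0.0
```

```bash
python3 -m creep '[{"tx":0,"ty":0,"tz":0.0008,"turn":0,"claw":0},{"tx":0,"ty":0,"tz":0,"turn":0,"claw":0}]'| grep -E 'pos|force'
python3 -m creep '[{"tx":0.003,"ty":0,"tz":0.0002,"turn":0,"claw":0},{"tx":0.003,"ty":0,"tz":0,"turn":0,"claw":0}]'| grep -E 'pos|force'
```

```text
position: [0.502, -0.0041, 0.1195]
force: [0.4, 0.2, -0.4]
finger_force: 0.0
position: [0.4959, -0.0053, 0.1193]
force: [0.7, 0.4, 0.2]
finger_force: 0.0
```

```bash
python3 -m creep '[{"tx":0,"ty":0,"tz":0.001,"turn":0,"claw":0},{"tx":0,"ty":0,"tz":0,"turn":0,"claw":0}]'| grep -E 'pos|force'
python3 -m creep '[{"tx":0,"ty":0,"tz":0.001,"turn":0,"claw":0},{"tx":0,"ty":0,"tz":0,"turn":0,"claw":0}]'| grep -E 'pos|force'
python3 - <<'E'
from h import *
p,d=get_image("side");c=calibration("side");cv2.imwrite("pics/s1.png",cv2.resize(p[180:260,240:340],None,fx=6,fy=6,interpolation=2))
E
```

```text
position: [0.496, -0.0053, 0.1183]
force: [-0.1, 0.3, -0.1]
finger_force: 0.0
position: [0.4961, -0.0053, 0.1173]
force: [0.4, -0.6, 0.3]
finger_force: 0.0
```

View pics/s1.png

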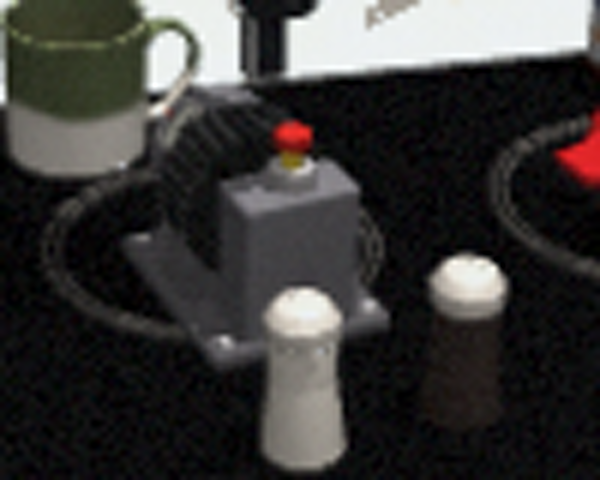

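Run:
```python
from h import *
s=arm.observe();print(s["t"],s["position"],s["joints"])
p,d=get_image("side");q,_=get_image("top")
cv2.imwrite("pics/s2.png",np.hstack([cv2.resize(p,(400,300)),cv2.resize(q,(400,300))]))
for n,i in(("side",p),("top",q)): print(n,np.abs(i.astype(int)-cv2.imread(f"pics/{n}0.png")).mean())
```

```text
7.95 [ 0.49610752 -0.00530769  0.117295  ] [-1.79991480e-01  2.19977897e-01 -2.93089272e-01  1.05789079e+00
 -2.64768671e-05 -3.78364686e-01]
side 12.453969671201815
top 25.155565476190475
```

View pics/s2.png

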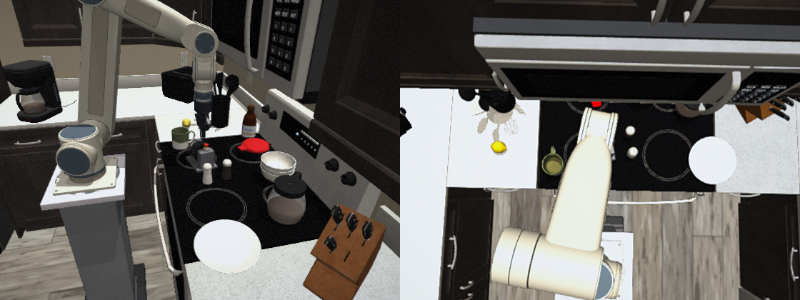

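Run:
```python
from h import *
from scipy.spatial.transform import Rotation as R
c=calibration("side");W=c["world_to_cam"]
def pr(P):
    q=W[:3,:3]@P+W[:3,3];return (np.array([c["fx"]*q[0]/q[2]+c["cx"],c["fy"]*q[1]/q[2]+c["cy"]])-[240,180])*6
print(pr(np.array([.496,-.005,.100])),pr(np.array([.496,-.005,.15])),pr(np.array([.488,-.006,.103])),"key",pr(np.array([.498,-.050,.124])))
s=arm.observe();p,d=get_image("wrist");cv2.imwrite("pics/w2.png",p)
M=np.eye(4);M[:3,:3]=R.from_rotvec(s["ee_rot"]).as_matrix();M[:3,3]=s["position"];c=calibration("wrist");T=M@c["T_tool_cam"]
P=cloud(c,d,T)
for y in(-.010,-.005,.0,.005,):   # tyre profile, depth
    for x in(-.04,-.03,-.02,-.01,0,.01):
        pass
yaw=np.radians(11.7);A=np.array([[np.cos(yaw),np.sin(yaw)],[-np.sin(yaw),np.cos(yaw)]])
L=(P[...,:2]-[.488,-.006])@A.T
for x0 in np.arange(-.05,.06,.01):
    m=(abs(L[...,0]-x0)<.003)&(abs(abs(L[...,1])-.014)<.003)&(P[...,2]>.02)&(P[...,2]<.13)
    if m.sum():print(round(x0,3),m.sum(),np.percentile(P[m][:,2],[10,50,90]).round(4))
```

```text
[253.24019936 127.79516889] [254.53900523  42.74384723] [238.93875539 125.11917406] key [277.8249268  127.04596418]
-0.04 327 [0.0816 0.0862 0.0902]
-0.03 329 [0.0963 0.0983 0.1004]
-0.02 309 [0.103  0.1045 0.1059]
-0.01 293 [0.1067 0.1077 0.1087]
0.0 255 [0.1076 0.1084 0.1093]
0.01 209 [0.106  0.107  0.1079]
0.02 46 [0.1011 0.1034 0.1043]
0.03 1 [0.0962 0.0962 0.0962]
```

View pics/w2.png

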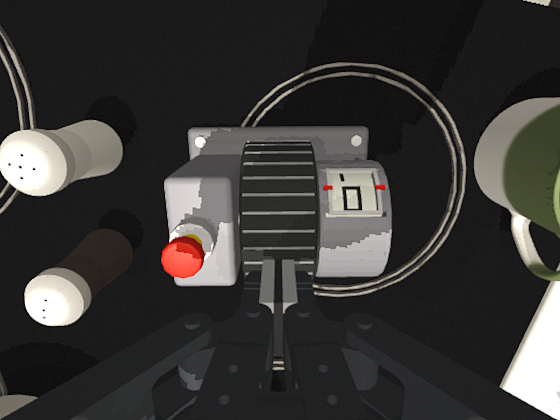

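Run:
```python
from h import *
from scipy.spatial.transform import Rotation as R
s=arm.observe();p,d=get_image("wrist")
M=np.eye(4);M[:3,:3]=R.from_rotvec(s["ee_rot"]).as_matrix();M[:3,3]=s["position"];c=calibration("wrist")
Q=cloud(c,d,c["T_tool_cam"]);P=cloud(c,d,M@c["T_tool_cam"])
for v in range(235,300,4):print(v,Q[v,270].round(4),Q[v,288].round(4),p[v,270],p[v,288])
b,g,r=[p[...,i].astype(int) for i in range(3)];m=((r>130)&(g<80)&(b<80)).astype(np.uint8);m[:,:150]=0;m[:,220:]=0;m[320:]=0
v,u=np.nonzero(m);print(u.mean(),v.mean(),plane(c,u.mean(),v.mean(),M@c["T_tool_cam"],.122),P[m>0].mean(0))
o=P[m>0];t=o[o[:,2]>np.percentile(o[:,2],60)];print("keytop",t.mean(0),o[:,2].max())
```

```text
235 [ 0.0124 -0.0047  0.0084] [0.0123 0.0043 0.0087] [44 45 45] [41 42 41]
239 [ 0.0106 -0.0047  0.0075] [0.01   0.0043 0.009 ] [44 46 45] [40 43 42]
243 [ 0.0075 -0.0048  0.0096] [0.0077 0.0043 0.0093] [41 43 45] [34 37 38]
247 [ 0.0056 -0.0048  0.0089] [0.0059 0.0043 0.0083] [126 125 130] [112 113 115]
251 [ 0.0031 -0.0048  0.0096] [0.0036 0.0044 0.0086] [35 37 36] [35 37 38]
255 [ 0.0001 -0.0049  0.0112] [0.0011 0.0044 0.0091] [36 38 37] [35 36 37]
259 [ 0.0116 -0.0042 -0.0173] [ 0.0115  0.0036 -0.0172] [75 80 81] [70 73 74]
263 [ 0.0123 -0.0041 -0.0225] [ 0.0117  0.0034 -0.0213] [106 109 109] [104 109 108]
267 [ 0.0117 -0.0041 -0.025 ] [ 0.0122  0.0033 -0.026 ] [104 109 108] [105 109 109]
271 [ 0.012  -0.004  -0.0291] [ 0.0123  0.0032 -0.0296] [106 109 109] [105 108 108]
275 [ 0.0124 -0.0039 -0.0331] [ 0.0119  0.0031 -0.0322] [105 109 109] [106 109 109]
279 [ 0.0123 -0.0038 -0.0361] [ 0.0119  0.003  -0.0353] [104 108 108] [105 109 109]
283 [ 0.0113 -0.0038 -0.0374] [ 0.0117  0.003  -0.038 ] [105 110 110] [105 109 109]
287 [ 0.0118 -0.0037 -0.0411] [ 0.079  -0.0009 -0.1563] [107 110 110] [105 109 109]
291 [ 0.0122 -0.0037 -0.0446] [ 0.0119  0.0028 -0.0441] [104 107 106] [105 108 109]
295 [ 0.0119 -0.0036 -0.0467] [ 0.012   0.0027 -0.0469] [105 109 109] [105 108 108]
299 [ 0.0121 -0.0036 -0.0497] [ 0.0115  0.0027 -0.0486] [105 108 108] [105 107 108]
182.25602968460112 256.0408163265306 [ 0.49827893 -0.05159741  0.122     ] [ 0.49966514 -0.05214194  0.11975751]
keytop [ 0.49753542 -0.05119512  0.12366427] 0.27367067033551906
```

The depth image shows the closed fingertips end about 17 mm behind the TCP, not ahead of it. That explains why I felt no contact: the tips are still about 26 mm above the tyre, whose top is near 0.108 m. I'll carry on down with care.

```bash
python3 -m creep '[{"tx":-0.006,"ty":0,"tz":0.004,"turn":0,"claw":0},{"tx":0,"ty":0,"tz":0.004,"turn":0,"claw":0},{"tx":0,"ty":0,"tz":0.003,"turn":0,"claw":0},{"tx":0,"ty":0,"tz":0,"turn":0,"claw":0}]'| grep -E 'pos|force'
python3 - <<'E'
from h import *
s=arm.observe();p,d=get_image("wrist");c=calibration("wrist")
Q=cloud(c,d,c["T_tool_cam"])
for v in range(220,300,5):print(v,Q[v,270].round(4),Q[v,288].round(4),p[v,270])
cv2.imwrite("pics/w3.png",p)
E
```

```text
position: [0.5016, -0.004, 0.1057]
force: [-0.1, -0.6, -0.6]
finger_force: 0.0
220 [ 0.0241 -0.0045 -0.002 ] [ 0.0238  0.0039 -0.0014] [46 50 49]
225 [ 0.0217 -0.0045 -0.0022] [ 0.0221  0.0039 -0.0032] [45 48 48]
230 [ 0.0192 -0.0045 -0.0021] [ 0.0194  0.0039 -0.0026] [115 117 119]
235 [ 0.0168 -0.0045 -0.0025] [ 0.0174  0.0039 -0.004 ] [45 49 49]
240 [ 0.0146 -0.0045 -0.0033] [ 0.0143  0.004  -0.0025] [44 48 48]
245 [ 0.0112 -0.0046 -0.0014] [ 0.0119  0.004  -0.003 ] [51 53 53]
250 [ 0.0089 -0.0046 -0.002 ] [ 0.0092  0.004  -0.0027] [36 39 38]
255 [ 0.0063 -0.0046 -0.002 ] [ 0.006   0.0041 -0.0015] [42 47 44]
260 [ 0.0119 -0.0042 -0.019 ] [ 0.0117  0.0035 -0.0185] [108 113 113]
265 [ 0.0122 -0.0041 -0.0242] [ 0.0119  0.0034 -0.0236] [112 116 116]
270 [ 0.0123 -0.004  -0.0288] [ 0.0118  0.0033 -0.0278] [111 114 115]
275 [ 0.0115 -0.0039 -0.0314] [ 0.012   0.0031 -0.0323] [109 114 113]
280 [ 0.0118 -0.0039 -0.0359] [ 0.0119  0.003  -0.0361] [111 114 114]
285 [ 0.012  -0.0038 -0.0401] [ 0.0124  0.0029 -0.0407] [111 115 114]
290 [ 0.0119 -0.0037 -0.0433] [ 0.012   0.0028 -0.0435] [113 116 116]
295 [ 0.0123 -0.0036 -0.0474] [ 0.0126  0.0027 -0.0479] [111 115 116]
```

```bash
python3 -m creep '[{"tx":0,"ty":0,"tz":0.005,"turn":0,"claw":0},{"tx":0,"ty":0,"tz":0.005,"turn":0,"claw":0},{"tx":0,"ty":0,"tz":0.002,"turn":0,"claw":0},{"tx":0,"ty":0,"tz":0,"turn":0,"claw":0}]'| grep -E 'pos|force'
python3 -m creep '[{"tx":0,"ty":0,"tz":0.001,"turn":0,"claw":0},{"tx":0,"ty":0,"tz":0,"turn":0,"claw":0}]'| grep -E 'pos|force'
python3 -m creep '[{"tx":0,"ty":0,"tz":0.001,"turn":0,"claw":0},{"tx":0,"ty":0,"tz":0,"turn":0,"claw":0}]'| grep -E 'pos|force'
python3 -m creep '[{"tx":0,"ty":0,"tz":0.001,"turn":0,"claw":0},{"tx":0,"ty":0,"tz":0,"turn":0,"claw":0}]'| grep -E 'pos|force'
```

```text
position: [0.5019, -0.0041, 0.0942]
force: [-1.3, -0.3, 1.4]
finger_force: 0.7
position: [0.502, -0.0042, 0.0935]
force: [-1.5, -0.0, 3.9]
finger_force: 1.6
position: [0.5021, -0.0042, 0.0927]
force: [-1.5, 0.4, 5.7]
finger_force: 3.0
position: [0.5022, -0.0042, 0.092]
force: [-2.7, 0.8, 9.1]
finger_force: 4.3
```

```bash
python3 -m creep '[{"tx":0.002,"ty":0,"tz":-0.0005,"turn":0,"claw":0},{"tx":0.002,"ty":0,"tz":0,"turn":0,"claw":0},{"tx":0.002,"ty":0,"tz":0,"turn":0,"claw":0}]'| grep -E 'pos|force'
python3 - <<'E'
from h import *
p,d=get_image("wrist");cv2.imwrite("pics/w4.png",p)
a=[cv2.resize(cv2.rotate(cv2.imread(f"pics/{n}.png")[y-35:y+45,x-40:x+40],1),None,fx=4,fy=4,interpolation=2) for n,x,y in(("w3",352,190),("w4",352,190))]
cv2.imwrite("pics/c4.png",np.hstack(a))
E
```

```text
position: [0.4975, -0.0052, 0.0928]
force: [2.2, 2.4, 6.2]
finger_force: 3.4
```

View pics/c4.png

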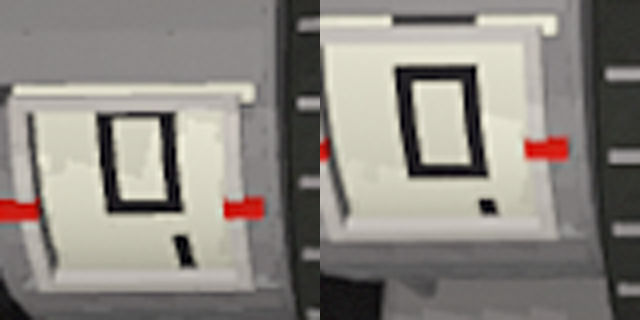

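The roll works: the numeral is a clean 0 moving down as the drum turns back, so the reading of 0 is confirmed. I have now viewed 11 pictures, one over the limit, so from here I'll measure the window by numbers only, using depth points on the wheel relative to the red marks.

```bash
cat > win.py <<'E'
from h import *
from scipy.spatial.transform import Rotation as R
def win(show=True):
    s=arm.observe();p,d=get_image("wrist");c=calibration("wrist")
    M=np.eye(4);M[:3,:3]=R.from_rotvec(s["ee_rot"]).as_matrix();M[:3,3]=s["position"];T=M@c["T_tool_cam"]
    yaw=np.radians(11.7);ex=np.array([np.cos(yaw),np.sin(yaw),0]);ey=np.array([-ex[1],ex[0],0]);ez=np.array([0,0,1])
    P=cloud(c,d,T)-[.489,-.006,.064]
    L=np.stack([P@ex,P@ey,P@ez],-1)
    b,g,r=[p[...,i].astype(int) for i in range(3)]
    hood=(L[...,1]>.018)&(L[...,1]<.066)&(L[...,0]<.01)&(L[...,0]>-.07)&(L[...,2]>-.01)&(L[...,2]<.05)
    red=hood&(r>120)&(g<90)&(b<90)
    n,l,st,ce=cv2.connectedComponentsWithStats(red.astype(np.uint8))
    i=np.argsort(-st[1:,4])[:2]+1
    et=np.array([1,0,1])/2**.5;en=np.array([-1,0,1])/2**.5
    mk=[np.median(L[l==k],0) for k in i];m0=np.mean(mk,0)
    ua,ub=sorted(ce[i][:,0]);vm=ce[i][:,1].mean();w=ub-ua
    v,u=np.mgrid[:420,:560]
    box=(abs(u-(ua+ub)/2)<.30*w)&(abs(v-vm)<.45*w)
    dark=box&(g<90)&~red&(d>0)&(abs((L-m0)@et)<.0125)
    white=box&(g>130)&(abs((L-m0)@et)<.009)
    Rw=np.median(L[white]@en);Rm=m0@en
    print("t",round(s["t"],2),"marks",ce[i].round(0).tolist(),"m0",m0.round(4),"Rmark",Rm.round(4),"Rwheel",Rw.round(4))
    n,l,st,ce=cv2.connectedComponentsWithStats(dark.astype(np.uint8))
    for k in range(1,n):
        if st[k,4]>8:
            t=(L[l==k]-m0)@et*1000;print("blob",st[k].tolist(),"t mm",np.percentile(t,[3,97]).round(1),"mid",round((np.percentile(t,3)+np.percentile(t,97))/2,2))
    if show:
        q=cv2.rotate(dark.astype(np.uint8)[int(vm-.42*w):int(vm+.42*w),int(ua+.22*w):int(ub-.22*w)],1)
        for row in q[::2]:print("".join(".#"[x] for x in row))
if __name__=="__main__":win()
E
python3 win.py
```

```text
t 9.95 marks [[395.0, 198.0], [334.0, 198.0]] m0 [-0.0252  0.0389  0.0267] Rmark 0.0367 Rwheel 0.0273
blob [350, 191, 23, 28, 288] t mm [-8.8  6. ] mid -1.37
..................................
..................................
........####################......
........####################......
........####.............###......
........####.............###......
.........###..............###.....
.........###.............####.....
.........####.............###.....
.........####.............###.....
..........###.............###.....
..........####............####....
..........####.............###....
...........###.............####...
...........####............####...
...........####################...
..................................
..................................
..................................
..................................
..................................
..................................
..................................
..................................
..................................
..................................
```

```bash
python3 -m creep '[{"tx":0.003,"ty":0,"tz":0,"turn":0,"claw":0},{"tx":0.003,"ty":0,"tz":0,"turn":0,"claw":0}]'| grep -E 'pos|force'
python3 -m creep '[{"tx":0.002,"ty":0,"tz":0,"turn":0,"claw":0}]'| grep -E 'pos|force'
```

```text
position: [0.4914, -0.0064, 0.0926]
force: [1.3, 1.7, 5.8]
finger_force: 2.7
position: [0.4893, -0.0068, 0.0926]
force: [2.7, 1.1, 5.7]
finger_force: 2.4
```

```bash
python3 win.py
```

```text
t 10.3 marks [[334.0, 214.0], [394.0, 214.0]] m0 [-0.0254  0.0391  0.0266] Rmark 0.0368 Rwheel 0.0276
blob [348, 200, 23, 24, 217] t mm [-12.2   1. ] mid -5.6
blob [352, 232, 20, 9, 83] t mm [5.3 9. ] mid 7.11
........................####......
........................####......
........##########.#########......
........####################......
..................................
..................................
..................................
..................................
.........####################.....
.........####################.....
..........###.............###.....
..........###.............####....
..........####............####....
...........###.............###....
...........###.............###....
...........####............####...
............###.............###...
............####............###...
.............###............####..
..............#.............#.....
..................................
..................................
..................................
..................................
..................................
..................................
```

```bash
python3 -m creep '[{"tx":0.003,"ty":0,"tz":0,"turn":0,"claw":0},{"tx":0.003,"ty":0,"tz":0,"turn":0,"claw":0}]'| grep -E 'pos|force'
python3 -m creep '[{"tx":0.003,"ty":0,"tz":0,"turn":0,"claw":0}]'| grep -E 'pos|force'
```

```text
position: [0.4827, -0.0081, 0.0921]
force: [2.7, 0.2, 3.7]
finger_force: 1.9
position: [0.4795, -0.0088, 0.0919]
force: [2.8, -0.0, 2.3]
finger_force: 1.5
```

```bash
python3 -m creep '[{"tx":0.001,"ty":0,"tz":0.001,"turn":0,"claw":0},{"tx":0.003,"ty":0,"tz":0.0006,"turn":0,"claw":0}]'| grep -E 'pos|force'
python3 win.py
```

```text
position: [0.4757, -0.0096, 0.0903]
force: [0.5, 0.3, 6.2]
finger_force: 3.0
t 10.85 marks [[333.0, 243.0], [392.0, 242.0]] m0 [-0.0255  0.039   0.0265] Rmark 0.0367 Rwheel 0.0274
blob [347, 227, 20, 7, 79] t mm [-12.2  -8.8] mid -10.49
blob [349, 240, 22, 29, 286] t mm [-4.6  9.5] mid 2.41
........###.............####......
........###.............####......
........###.............####......
........####.............###......
.........###.............###......
.........###################......
.........###################......
.........................####.....
.........................####.....
..........................###.....
..........................###.....
..........................###.....
..........####################....
............###############.......
..................................
..................................
..................................
............###################...
............#####..........####...
.............###............##.#..
..................................
..................................
..................................
..................................
..................................
```

```bash
python3 -m creep '[{"tx":0,"ty":0,"tz":-0.01,"turn":0,"claw":0},{"tx":-0.015,"ty":0,"tz":0,"turn":0,"claw":0},{"tx":-0.015,"ty":0,"tz":0,"turn":0,"claw":0},{"tx":0,"ty":0,"tz":0.004,"turn":0,"claw":0},{"tx":0,"ty":0,"tz":0.003,"turn":0,"claw":0}]'| grep -E 'pos|force'
python3 -m creep '[{"tx":0,"ty":0,"tz":0.001,"turn":0,"claw":0},{"tx":0,"ty":0,"tz":0,"turn":0,"claw":0}]'| grep -E 'pos|force'
python3 -m creep '[{"tx":0,"ty":0,"tz":0.001,"turn":0,"claw":0},{"tx":0,"ty":0,"tz":0,"turn":0,"claw":0}]'| grep -E 'pos|force'
```

```text
position: [0.5041, -0.0035, 0.0927]
force: [-0.5, -0.3, 0.0]
finger_force: 0.0
position: [0.5041, -0.0036, 0.092]
force: [0.3, 1.2, 0.2]
finger_force: 0.0
position: [0.5047, -0.0036, 0.0913]
force: [-0.7, 0.4, 0.9]
finger_force: 0.0
```

```bash
python3 -m creep '[{"tx":0,"ty":0,"tz":0.0012,"turn":0,"claw":0},{"tx":0,"ty":0,"tz":0,"turn":0,"claw":0}]'| grep -E 'pos|force'
python3 -m creep '[{"tx":0.003,"ty":0,"tz":0.0002,"turn":0,"claw":0},{"tx":0.003,"ty":0,"tz":0.0002,"turn":0,"claw":0}]'| grep -E 'pos|force'
```

```text
position: [0.5049, -0.0036, 0.0902]
force: [-1.5, -0.2, 1.2]
finger_force: 1.1
position: [0.4998, -0.0048, 0.0901]
force: [3.1, 1.0, 3.7]
finger_force: 2.2
```

```bash
python3 -m creep '[{"tx":0.001,"ty":0,"tz":0.0008,"turn":0,"claw":0},{"tx":0.003,"ty":0,"tz":0.0004,"turn":0,"claw":0}]'| grep -E 'pos|force'
python3 -m creep '[{"tx":0.003,"ty":0,"tz":0.0003,"turn":0,"claw":0},{"tx":0.003,"ty":0,"tz":0.0003,"turn":0,"claw":0}]'| grep -E 'pos|force'
```

```text
position: [0.4958, -0.0056, 0.0891]
force: [2.2, 1.1, 6.9]
finger_force: 3.8
position: [0.4897, -0.0068, 0.0885]
force: [1.9, -0.1, 7.1]
finger_force: 3.7
```

```bash
python3 -m creep '[{"tx":0.003,"ty":0,"tz":0.0002,"turn":0,"claw":0},{"tx":0.003,"ty":0,"tz":0.0002,"turn":0,"claw":0}]'| grep -E 'pos|force'
python3 -m creep '[{"tx":0.003,"ty":0,"tz":0.0003,"turn":0,"claw":0},{"tx":0.003,"ty":0,"tz":0.0003,"turn":0,"claw":0}]'| grep -E 'pos|force'
python3 win.py
```

```text
position: [0.4838, -0.0081, 0.0881]
force: [2.5, 0.3, 6.3]
finger_force: 3.4
position: [0.4779, -0.0093, 0.0875]
force: [2.6, -0.0, 6.6]
finger_force: 3.1
t 13.0 marks [[395.0, 240.0], [334.0, 241.0]] m0 [-0.0255  0.039   0.0265] Rmark 0.0368 Rwheel 0.0274
blob [349, 225, 20, 4, 61] t mm [-12.3 -10.4] mid -11.36
blob [351, 236, 22, 30, 322] t mm [-5.7  8.7] mid 1.48
........####################......
........####################......
........###..............###......
........####.............###......
........####.............###......
.........###.............###......
.........###.............####.....
.........####################.....
.........####################.....
.........####.............###.....
..........###.............###.....
..........###.............####....
..........####............####....
..........####............####....
...........###################....
..................................
..................................
..................................
..................................
.............###################..
.............#...............###..
..................................
..................................
..................................
..................................
..................................
```

```bash
python3 -m creep '[{"tx":0.003,"ty":0,"tz":0.0004,"turn":0,"claw":0},{"tx":0,"ty":0,"tz":-0.01,"turn":0,"claw":0},{"tx":-0.015,"ty":0,"tz":0,"turn":0,"claw":0},{"tx":-0.014,"ty":0,"tz":0,"turn":0,"claw":0},{"tx":0,"ty":0,"tz":0.007,"turn":0,"claw":0}]'| grep -E 'pos|force'
python3 -m creep '[{"tx":0,"ty":0,"tz":0.002,"turn":0,"claw":0},{"tx":0,"ty":0,"tz":0.0005,"turn":0,"claw":0}]'| grep -E 'pos|force'
python3 -m creep '[{"tx":0,"ty":0,"tz":0.001,"turn":0,"claw":0},{"tx":0,"ty":0,"tz":0,"turn":0,"claw":0}]'| grep -E 'pos|force'
```

```text
position: [0.5043, -0.004, 0.0901]
force: [0.7, 1.5, 0.1]
finger_force: 0.0
position: [0.5028, -0.004, 0.087]
force: [2.6, 0.6, 5.4]
finger_force: 2.7
position: [0.5029, -0.004, 0.0866]
force: [1.8, 1.2, 6.5]
finger_force: 3.5
```

```bash
python3 -m creep '[{"tx":0.003,"ty":0,"tz":0,"turn":0,"claw":0},{"tx":0.003,"ty":0,"tz":0,"turn":0,"claw":0}]'| grep -E 'pos|force'
python3 -m creep '[{"tx":0.003,"ty":0,"tz":0.0001,"turn":0,"claw":0},{"tx":0.003,"ty":0,"tz":0.0001,"turn":0,"claw":0}]'| grep -E 'pos|force'
python3 win.py
```

```text
position: [0.4974, -0.0052, 0.0868]
force: [3.2, 0.7, 6.9]
finger_force: 3.5
position: [0.4914, -0.0064, 0.0866]
force: [2.7, 0.7, 7.0]
finger_force: 3.3
t 14.35 marks [[336.0, 214.0], [398.0, 213.0]] m0 [-0.0255  0.039   0.0266] Rmark 0.0369 Rwheel 0.0272
blob [351, 200, 22, 16, 199] t mm [-11.8  -3.1] mid -7.45
blob [354, 224, 5, 17, 59] t mm [1.4 8.8] mid 5.09
..........................###......
..........................###......
..........................###......
..........................###......
..........................###......
..........................####.....
..........................####.....
..........................####.....
...................................
...................................
...................................
...................................
...........####################....
...........####################....
............###.............####...
............###..............###...
............####.............###...
.............####################..
.............####################..
..............................##...
...................................
...................................
...................................
...................................
...................................
...................................
```

```bash
python3 -m creep '[{"tx":0.003,"ty":0,"tz":0.0001,"turn":0,"claw":0},{"tx":0.003,"ty":0,"tz":0.0001,"turn":0,"claw":0}]'| grep -E 'pos|force'
python3 -m creep '[{"tx":0.003,"ty":0,"tz":0.0001,"turn":0,"claw":0},{"tx":0.002,"ty":0,"tz":0.0001,"turn":0,"claw":0},{"tx":0,"ty":0,"tz":0,"turn":0,"claw":0}]'| grep -E 'pos|force'
python3 -m creep '[{"tx":0,"ty":0,"tz":-0.01,"turn":0,"claw":0},{"tx":0,"ty":0,"tz":0,"turn":0,"claw":0}]'| grep -E 'pos|force'
python3 win.py
```

```text
position: [0.4856, -0.0076, 0.0864]
force: [4.9, 0.4, 6.9]
finger_force: 3.3
position: [0.4803, -0.0087, 0.0862]
force: [1.0, -0.6, 6.2]
finger_force: 3.1
position: [0.4802, -0.0086, 0.0964]
force: [0.1, 0.3, -0.7]
finger_force: 0.0
t 15.1 marks [[389.0, 230.0], [331.0, 230.0]] m0 [-0.0252  0.0391  0.0267] Rmark 0.0367 Rwheel 0.0285
blob [345, 215, 19, 3, 45] t mm [-12.5 -11. ] mid -11.71
blob [347, 224, 22, 27, 140] t mm [-6.   7.7] mid 0.86
................................
.......###################......
.......###################......
.......................####.....
.......................####.....
........................###.....
........................###.....
........................###.....
........................####....
........................####....
.........................###....
.........................###....
.........................###....
.........................####...
..........................###...
................................
................................
................................
............##############.####.
................................
................................
................................
................................
................................
```

7 now stands in the window, about +0.03 rad off centre and inside the key's tolerance. Next I'll move over the key.

```bash
python3 -m creep '[{"tx":0,"ty":0,"tz":-0.03,"turn":0,"claw":0},{"tx":-0.003,"ty":-0.015,"tz":0,"turn":0,"claw":0},{"tx":-0.003,"ty":-0.015,"tz":0,"turn":0,"claw":0},{"tx":-0.003,"ty":-0.015,"tz":0,"turn":0,"claw":0},{"tx":0,"ty":0,"tz":0,"turn":0,"claw":0}]'
python3 - <<'E'
from win import *
s=arm.observe();p,d=get_image("wrist");c=calibration("wrist")
Q=cloud(c,d,c["T_tool_cam"]);b,g,r=[p[...,i].astype(int) for i in range(3)]
m=(r>110)&(g<80)&(b<80)&(abs(Q[...,1])<.03)&(Q[...,2]>-.03)&(Q[...,2]<.03)&(abs(Q[...,0])<.04)
print(s["position"],m.sum(),Q[m].min(0),Q[m].max(0),Q[m].mean(0))
E
```

```text
t: 15.65
position: [0.4986, -0.0528, 0.1243]
ee_rot: [0.308, -3.125, -0.0]
force: [0.1, 0.7, -0.5]
opening: -0.0
finger_force: 0.0
[ 0.49857394 -0.05279229  0.12432192] 465 [-0.00353435 -0.00767201 -0.02095582] [0.01214158 0.01032556 0.00861809] [0.0048806  0.00169717 0.0022968 ]
```

```bash
python3 -m creep '[{"tx":0.001,"ty":0.001,"tz":0.005,"turn":0,"claw":0},{"tx":0,"ty":0,"tz":0.005,"turn":0,"claw":0},{"tx":0,"ty":0,"tz":0.003,"turn":0,"claw":0},{"tx":0,"ty":0,"tz":0,"turn":0,"claw":0}]'| grep -E 'pos|force'
python3 -m creep '[{"tx":0,"ty":0,"tz":0.001,"turn":0,"claw":0},{"tx":0,"ty":0,"tz":0.001,"turn":0,"claw":0},{"tx":0,"ty":0,"tz":0,"turn":0,"claw":0}]'| grep -E 'pos|force'
python3 -m creep '[{"tx":0,"ty":0,"tz":0.001,"turn":0,"claw":0},{"tx":0,"ty":0,"tz":0.001,"turn":0,"claw":0},{"tx":0,"ty":0,"tz":0,"turn":0,"claw":0}]'| grep -E 'pos|force'
```

```text
position: [0.4965, -0.0496, 0.1118]
force: [-0.2, 0.4, -0.2]
finger_force: 0.0
position: [0.4969, -0.05, 0.1104]
force: [-0.3, 0.6, 0.1]
finger_force: 0.0
position: [0.497, -0.05, 0.1084]
force: [-0.9, 2.1, 2.0]
finger_force: 0.8
```

```bash
python3 -m creep '[{"tx":0,"ty":0,"tz":0.001,"turn":0,"claw":0},{"tx":0,"ty":0,"tz":0.001,"turn":0,"claw":0},{"tx":0,"ty":0,"tz":0,"turn":0,"claw":0}]'| grep -E 'pos|force'
python3 -m creep '[{"tx":0,"ty":0,"tz":0.001,"turn":0,"claw":0},{"tx":0,"ty":0,"tz":0.001,"turn":0,"claw":0},{"tx":0,"ty":0,"tz":0,"turn":0,"claw":0}]'| grep -E 'pos|force'
```

```text
position: [0.497, -0.05, 0.1063]
force: [0.5, 0.6, 0.8]
finger_force: 0.9
position: [0.497, -0.0501, 0.1043]
force: [0.4, -0.0, 2.6]
finger_force: 0.8
```

```bash
python3 -m creep '[{"tx":0,"ty":0,"tz":0.001,"turn":0,"claw":0},{"tx":0,"ty":0,"tz":0.0005,"turn":0,"claw":0},{"tx":0,"ty":0,"tz":0,"turn":0,"claw":0}]'| grep -E 'pos|force'
python3 -m creep '[{"tx":0,"ty":0,"tz":0.001,"turn":0,"claw":0},{"tx":0,"ty":0,"tz":0.0005,"turn":0,"claw":0},{"tx":0,"ty":0,"tz":0,"turn":0,"claw":0}]'| grep -E 'pos|force'
```

```text
position: [0.497, -0.05, 0.1028]
force: [0.4, -0.3, 1.0]
finger_force: 0.8
position: [0.497, -0.05, 0.1013]
force: [1.3, 0.4, 0.9]
finger_force: 0.9
```

```bash
python3 -m creep '[{"tx":0,"ty":0,"tz":0.001,"turn":0,"claw":0},{"tx":0,"ty":0,"tz":0,"turn":0,"claw":0}]'| grep -E 'pos|force'
python3 -m creep '[{"tx":0,"ty":0,"tz":0.001,"turn":0,"claw":0},{"tx":0,"ty":0,"tz":0,"turn":0,"claw":0}]'| grep -E 'pos|force'
python3 -m creep '[{"tx":0,"ty":0,"tz":0.001,"turn":0,"claw":0},{"tx":0,"ty":0,"tz":0,"turn":0,"claw":0}]'| grep -E 'pos|force'
```

```text
position: [0.497, -0.0501, 0.1003]
force: [1.9, -0.2, 1.4]
finger_force: 0.9
position: [0.497, -0.05, 0.0993]
force: [0.6, 0.1, 1.1]
finger_force: 0.9
position: [0.497, -0.05, 0.0985]
force: [-0.7, 0.5, 5.1]
finger_force: 2.3
```

```bash
python3 -m creep '[{"tx":0,"ty":0,"tz":0.001,"turn":0,"claw":0},{"tx":0,"ty":0,"tz":0,"turn":0,"claw":0},{"tx":0,"ty":0,"tz":0,"turn":0,"claw":0}]'| grep -E 'pos|force'
python3 -m creep '[{"tx":0,"ty":0,"tz":0.0006,"turn":0,"claw":0},{"tx":0,"ty":0,"tz":0,"turn":0,"claw":0},{"tx":0,"ty":0,"tz":0,"turn":0,"claw":0}]'| grep -E 'pos|force'
```

```text
position: [0.497, -0.0501, 0.0978]
force: [-1.0, 0.4, 7.0]
finger_force: 3.6
position: [0.497, -0.05, 0.0973]
force: [-0.4, 1.3, 9.5]
finger_force: 4.4
```

```bash
python3 -m creep '[{"tx":0,"ty":0,"tz":0.001,"turn":0,"claw":0},{"tx":0,"ty":0,"tz":0,"turn":0,"claw":0},{"tx":0,"ty":0,"tz":0,"turn":0,"claw":0}]'| grep -E 'pos|force'
python3 -m creep '[{"tx":0,"ty":0,"tz":-0.01,"turn":0,"claw":0},{"tx":0,"ty":0,"tz":-0.03,"turn":0,"claw":0},{"tx":0,"ty":0.02,"tz":0,"turn":0,"claw":0},{"tx":0,"ty":0.025,"tz":0,"turn":0,"claw":0},{"tx":0,"ty":0,"tz":0,"turn":0,"claw":0}]'| grep -E 'pos|force'
cat >> win.py <<'E'
    from win import *
    s=arm.observe();p,d=get_image("wrist");c=calibration("wrist")
    M=np.eye(4);M[:3,:3]=R.from_rotvec(s["ee_rot"]).as_matrix();M[:3,3]=s["position"]
    P=cloud(c,d,M@c["T_tool_cam"]);b,g,r=[p[...,i].astype(int) for i in range(3)]
    m=(r>110)&(g<80)&(b<80)&(np.hypot(P[...,0]-.498,P[...,1]+.051)<.014);z=P[m][:,2]
    print("key z pct",m.sum(),np.percentile(z,[10,50,80,90]).round(4))
E
python3 win.py
```

```text
position: [0.4971, -0.0501, 0.0966]
force: [-1.2, 0.5, 12.5]
finger_force: 5.9
position: [0.487, -0.0041, 0.1359]
force: [-0.2, 0.4, 0.4]
finger_force: 0.0  File "win.py", line 31
    from win import *
IndentationError: unexpected indent
```

```bash
sed -i 's/^if __name__.*/if __name__=="__main__":\n    win()/; /^    from win/d' win.py; python3 win.py
python3 - <<'E'
from h import *
p,d=get_image("top");print("arm obs",arm.observe()["force"].round(1))
E
```

```text
t 19.9 marks [[365.0, 194.0], [316.0, 194.0]] m0 [-0.0251  0.0387  0.0267] Rmark 0.0366 Rwheel 0.0285
blob [329, 184, 16, 2, 26] t mm [-12.2 -10.8] mid -11.52
blob [330, 190, 18, 23, 99] t mm [-6.5  8. ] mid 0.76
............................
......################......
...................###......
...................###......
...................###......
....................##......
....................##......
....................##......
....................###.....
....................###.....
.....................##.....
.....................###....
............................
............................
.........###############....
............................
............................
............................
............................
............................
............................
key z pct 327 [0.1111 0.1126 0.1132 0.1135]
arm obs [ 0.5 -0.5  0.2]
```

The key head dropped from about 0.1237 m to 0.1135 m, so it is fully home. The 7 is locked in the window, and the arm is clear of the counter.

```bash
python3 -c "
from plant import arm
print(arm.close_job())"
```

```text
the job is handed in; nothing more can be done
None
```

The counter is set to 7 and locked with the key fully down, and I handed the job in at about 20 s with the robot clear; by slip I viewed 11 pictures instead of 10, and did not re-measure the mug, shakers, lemon or plate, though the arm felt no contact with them.

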